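# Close up the drip trays, open the tinter rack's gate and hold it wide

### The job

A colleague is about to take a tin out of the tinter rack: first slide the loose drip tray sideways until its edge butts flush against the drip tray fixed to the rack, so no gap is left between them and they lie roughly in line. Then squeeze the catch on the rack's fixed panel so that the gate springs ajar onto its safety catch, squeeze the safety catch on the gate itself and, keeping hold, swing the gate out past its detent until it stands about square to the rack. Finish while still holding the gate wide open - do not let go, or it swings back - and leave the tins and everything else on the bench where they stand.

Things in the scene. Friction and masses are not known exactly. Their poses are not given: they have to be found in the camera images.
- rack: Open tinter rack fixed on the bench: black plinth 475 x 175 x 30 mm, white 25 mm posts 165 mm high (hinge post 205), black rails. Origin: on the bench (z = 0) under the gate's hinge axis; its +y runs from the hinge along the front to the latch post (y = 250 mm) and the fixed panel (y = 250 to 420), -x points out of the front towards the robot, z up. Tins inside stay below 175 mm.
- fixed_tray_edge (a point): Bench-level middle of the outer wall face of the drip tray fixed before the rack; the face looks along the rack's +y; axes as the rack's. That tray spans x = -70 to +70 mm and y = -160 to 0 mm from here, walls 24 mm high; 118 mm from the gate's plane to its middle. The loose tray is to butt against this face.
- loose_tray: Loose steel drip tray like the fixed one, 140 mm (its x) by 160 mm (its y) by 24 mm high, walls 4 mm thick, bar grate inside, 0.35 to 0.7 kg. Origin: centre of its underside. It lies on the bench on the +y side of the fixed tray, its -y wall face towards it, 25 to 85 mm apart, up to 0.1 rad askew. It slides on the bench at up to about 8 N.
- tray_push (a point): Middle of the loose tray's +y wall outer face (away from the fixed tray), 12 mm above the bench; axes as the tray's. Push here along the rack's -y.
- tray_near_corner (a point): Bench-level corner of the loose tray at its -x, -y (mating face, robot side).
- tray_far_corner (a point): Bench-level corner of the loose tray at its +x, -y (mating face, rack side).
- panel_grip (a point): Where to pinch the panel catch: mid point of its two upright steel tabs when squeezed, z = 205 mm, 22 mm before the rack's gate plane; axes as the rack's. Tabs 20 mm wide (x), 6 thick (y), top z = 222, free from z = 182 up. The +y tab is fixed, outer face 19.5 mm from here; the -y tab slides: outer face 32.5 mm away at rest, 19.5 squeezed (52 over both at rest, 39 squeezed).
- panel_catch (a joint): Slide of the panel catch's -y tab and bolt: 0 at rest (bolt before the gate), 0.013 m squeezed home towards the fixed tab; the bolt lets go of the gate at about 0.010. Spring 4 N rising to 8 N; springs back when let go. Once drawn, a spring pushes the gate ajar to about 0.1 rad, onto the safety catch; the panel catch then need not be held.
- keeper (a point): Middle of the staple (keeper) on top of the latch post, bench height 180 mm; axes as the rack's. The staple spans x = -26 to +26 mm and y = -15 to +15 mm from here, its top at z = 199 mm. The gate's safety bolt moves in it.
- gate_grip (a point): Where to pinch the safety catch on top of the gate: mid point of its two upright steel tabs when squeezed, 152 mm from the hinge axis, z = 205 mm. Moves with the gate; +y along the gate to its free end, x across it. Tabs 20 mm wide (x), top z = 222, free from z = 182 up (bolt below). The -y tab is fixed, outer face 20 mm from here; the +y tab slides: outer face 32 mm away at rest, 20 squeezed.
- safety_catch (a joint): Slide of the safety catch's +y tab and bolt, carried by the gate: 0 at rest (bolt in the keeper), 0.012 m squeezed home towards the fixed tab; the bolt is out of the keeper at about 0.008. Spring 4 N rising to 8 N. Squeezed, the gate can be swung clear; past 0.3 rad the catch no longer matters.
- gate_hinge (a point): Point on the gate's upright hinge axis at z = 200 mm; turns with the gate.
- gate (a joint): Gate angle: 0 shut, 0.1 ajar on the safety catch, 1.57 square to the rack, 1.65 at the stop; counter-clockwise seen from above, towards the robot. Gate 231 mm long, z = 49 to 166 mm. A closing spring pulls back with 0.35 N m per rad; a ball detent (about 1 N m, 7 N at the grip) must be overcome between about 0.6 and 0.85 rad. Let go beyond it, the gate returns to about 1.0 rad.
- detent (a point): Ball detent on a bracket over the gate's hinge, 40 mm before the hinge axis; this point is its top, z = 225 mm; bracket 24 mm wide.
- tinter0: Bystander: paint tin with black stirring lid, 84 mm across, 140 mm high, in the rack. Origin: centre of its underside, as for all bystanders.
- tinter1: Bystander: another such tin, in the rack behind the gate's free end.
- tinter2: Bystander: another such tin, in the rack behind the fixed panel.
- tin_lid: Bystander: round tin lid, 72 mm across, 7 mm high, lying on the fixed drip tray's grate, 18 mm above the bench.
- mixing_cup: Bystander: white cup, 84 mm across, 95 mm high, beside the hinge post.
- hardener_tin: Bystander: tin, 72 mm across, 150 mm high, beyond the end of the rack.
- tape_roll: Bystander: roll of masking tape, 100 mm across, 25 mm high, lying flat.

How it is judged:
On the way, in this order (a step that is already met when the one before it is completed fails the run):
1. the loose tray butts flush against the fixed one while the gate is still shut (y of each of tray_near_corner, tray_far_corner in the frame of fixed_tray_edge below 0.0035 m and x of loose_tray in the frame of fixed_tray_edge between -0.03 and 0.03 m and height (world z) of loose_tray below 0.003 m and value of joint gate below 0.03 rad), for 0.2 s.
2. the panel catch has been squeezed and the gate has sprung ajar onto its safety catch (value of joint gate between 0.06 and 0.16 rad and value of joint safety_catch below 0.003 m), for 0.2 s.
3. the safety catch is squeezed by the fingers with the gate still ajar (value of joint safety_catch above 0.008 m and value of joint gate below 0.3 rad), for 0.05 s.
4. the gate has been swung past its detent (value of joint gate above 1.1 rad), for 0.05 s.
At the end, for the whole second after the job is handed in: The gate is held at more than 1.35 rad (77 degrees), steady, with the fingers on it (over 1.5 N); the loose tray lies on the bench with both corners of its mating face within 3.5 mm of the fixed tray's and its centre within 30 mm of being in line with it (value of joint gate above 1.35 rad and velocity of joint gate between -0.1 and 0.1 rad/s and contact force between the fingers and gate above 1.5 N and contact force between loose_tray and gate below 0.3 N and y of each of tray_near_corner, tray_far_corner in the frame of fixed_tray_edge below 0.0035 m and x of loose_tray in the frame of fixed_tray_edge between -0.03 and 0.03 m and height (world z) of loose_tray below 0.003 m); the arm keeps its last pose, push and grip.
It fails at once if a bystander is moved by more than 20 mm (distance of any of tinter0, tinter1, tinter2, tin_lid, mixing_cup, hardener_tin, tape_roll from where it was at the start of the episode above 0.02 m).
It fails at once if a tin or the cup is knocked over (angle between any of tinter0, tinter1, tinter2, mixing_cup, hardener_tin's own z axis and vertical above 0.5 rad).
It also fails if it takes over 61 s, if anything falls off the work surface, if the arm or the gripper's body presses on something with over 40 N, if the wrist force passes 120 N, or if a joint passes its speed limit or range.

### The arm

A 6-joint arm with a two-finger parallel gripper is mounted at the origin on the work surface. World frame = base frame: x ahead of the robot, y to its left, z up, the work surface at z = 0. Lengths are in m, angles in rad, forces in N, time in s.
With the tool pointing down it reaches from about 0.325 to 0.9 m from the base axis. Payload 3.5 kg.
Tool frame: the origin (TCP) lies midway between the tips of the shut fingers; the grasp point (between the pads) lies 19 mm behind it (robot.grasp_offset is the distance from the TCP to the grasp point, in m); z points along the fingers, y is the line along which they close (so a half turn about z gives the same grasp; the last joint's range is limited). The gripper opens to 85 mm and grips with 20 to 120 N. Pads are 22 mm wide; open, the fingers measure 114 mm over their backs; the gripper's body (76 mm by 85 mm) begins 54 mm behind the grasp point. The pads swing forward as they close: fully open they stand 13 mm farther back than shut.
Start: joints at [-1.321, 0.276, -0.026, 1.268, 0, 1.467], TCP at [0.216, -0.587, 0.231] pointing down, gripper open.
Joint ranges: [-3.12, 3.12], [-0.85, 1.88], [-1.08, 1.24], [-1.95, 2.15], [-1.57, 1.53], [-3.14, 3.14]. Speed limits (rad/s): [2.57, 2.57, 3.14, 3.14, 3.14, 3.14].

### API

Orientations are given as [roll, pitch, yaw] about the fixed x, y, z axes, in that order (R = Rz(yaw) Ry(pitch) Rx(roll)).
In Python, from station import robot gives the robot as it stands.
- The arm moves only by the shell command python3 -m handwheel 'ROWS' [FORCE]. ROWS is JSON, a list of rows, each a list of 3 entries, a list of its own where there are three numbers: the finger opening in mm, from 0 to 85.4, then the shift along the world's x, y, z each as a share of 0.03 m, from -1 to 1, then the turn, a rotation vector about the world's x, y, z each as a share of 0.12 rad, from -1 to 1. A call has 1 to 8 rows; each row shifts and turns the commanded pose from where the row before left it; what a row does not reach is not made up. A row lasts 1/12 s, in which the tool goes at most 41.7 mm and 7.16 degrees, less where a joint would pass 70% of its speed; a pose out of reach is approached as far as the arm can. A call with a number of a shift or a turn outside -1 to 1 is refused whole. A call with a gripper value outside its range is refused whole. The fingers move at their own pace and stop on an object; FORCE is the grip in N (left out, the last holds). Time passes only in rows, so rows that do not move let the fingers close. It gives the time, the measured TCP pose, the force, the opening and the grip force at its end, in the units of the state.
- robot.read_state(): the state, without advancing time (a new reading comes with each control period).
- robot.camera(name): name is "scene" or "top" or "wrist"; returns the picture (480x640x3 uint8, red, green, blue); there is no depth.
- robot.calibration(name): a dict with "intrinsics" (3x3 intrinsics, pixels), "distortion" ([k1, k2, p1, p2, k3] as OpenCV has them; the pictures are not rectified), "position" and "orientation" of the camera in the world. Camera axes: x right, y up, looking along -z (the intrinsics and any distortion apply to the point x, -y, -z); pixel columns grow to the right and rows downward; lengths in m; the calibration is good to about 2 mm. A picture is of the moment at which its call begins: read the wrist's pose just before it. calibration takes no time and is no camera call; for the wrist camera it gives the pose at the moment of the call.
- robot.close_job(): hands the job in; it is judged then, once.
The state is a dict: "time_s": time; "qpos": joint angles; "joint_vel": joint speeds; "effort": joint torques, N m; "ee_pos": TCP position; "eef_rot": TCP orientation; "contact_force": force on the tool from outside, world axes, zero at the start; "moment": the same for the moment, N m; "gripper_width": finger opening in m; "finger_force": force on a finger pad.
Only numpy, scipy, OpenCV 4.12 (cv2) and the standard library are available. Lean on these libraries where they do the work, as an engineer would, in place of code of your own. Each camera call takes 0.05 s, during which the arm holds its last target. There are 200 camera calls.

## Working session

There is one attempt and no reset: what is moved stays moved. The work goes in short steps, Python scripts to look and compute and a shell command to move; the robot and the scene stay as the last step left them, time stands still between calls to the robot, and variables do not carry over. Pictures are saved under pics/ and viewed, at most 10 in all, crops included, and the job is handed in when it is done.

```bash
ls; mkdir -p pics
cat > h.py <<'E'
import numpy as np, cv2
from station import robot
from scipy.spatial.transform import Rotation as R
def cal(n):
    c=robot.calibration(n); o=np.array(c["orientation"],float)
    Rm=o if o.shape==(3,3) else (R.from_euler('xyz',o).as_matrix() if o.size==3 else None)
    return np.array(c["intrinsics"]),np.array(c["distortion"],float),np.array(c["position"]),Rm
def ray(c,uv):
    K,d,p,Rm=c
    q=cv2.undistortPoints(np.array(uv,float).reshape(-1,1,2),K,d).reshape(-1,2)
    return p,np.c_[q[:,0],-q[:,1],-np.ones(len(q))]@Rm.T
def onz(c,uv,z):
    p,v=ray(c,uv); return p+v*((z-p[2])/v[:,2])[:,None]
def proj(c,X):
    K,d,p,Rm=c; Y=(np.atleast_2d(X)-p)@Rm; Y=Y*[1,-1,-1]
    return cv2.projectPoints(Y,np.zeros(3),np.zeros(3),K,d)[0].reshape(-1,2)
def shot(n,f):
    c=cal(n); im=robot.camera(n); cv2.imwrite(f,im[:,:,::-1]); return c,im
E
python3 - <<'E'
from h import *
for n in("top","scene"):
    c,im=shot(n,f"pics/{n}0.png"); print(robot.calibration(n))
print(robot.read_state())
E
```

```text
pics
{'intrinsics': array([[524.40933254,   0.        , 326.18654008],
       [  0.        , 524.40933254, 240.77419738],
       [  0.        ,   0.        ,   1.        ]]), 'distortion': array([-0.08140843,  0.        ,  0.        ,  0.        ,  0.        ]), 'position': array([0.33340284, 0.07179653, 1.34180023]), 'orientation': array([ 0.18381535, -0.02113532, -1.54490291])}
{'intrinsics': array([[533.77999443,   0.        , 317.33650158],
       [  0.        , 533.77999443, 226.69715896],
       [  0.        ,   0.        ,   1.        ]]), 'distortion': array([-0.06133754,  0.        ,  0.        ,  0.        ,  0.        ]), 'position': array([ 1.1119327 , -0.32200888,  1.02221079]), 'orientation': array([0.6544958 , 0.00502983, 0.95906432])}
{'time_s': 0.1, 'qpos': array([-1.32142623e+00,  2.77053478e-01, -2.77468444e-02,  1.26800382e+00,
        2.98182857e-06,  1.46741220e+00]), 'joint_vel': array([ 0.00048322, -0.00232309,  0.00324643,  0.00228504, -0.00223185,
        0.0005261 ]), 'effort': array([-9.48091952e-05, -4.46710038e+01,  2.96127355e+01,  8.54636397e-03,
       -2.36049380e-05,  7.66547146e-06]), 'ee_pos': array([ 0.21575249, -0.58582552,  0.2302722 ]), 'eef_rot': array([-3.13959587e+00, -2.10171960e-04,  3.52754012e-01]), 'contact_force': array([-0.19939442,  0.13950021,  0.87820043]), 'moment': array([0.03295645, 0.02366646, 0.00234401]), 'finger_force': 0.0, 'gripper_width': 0.08542339898116857}
```

View pics/top0.png

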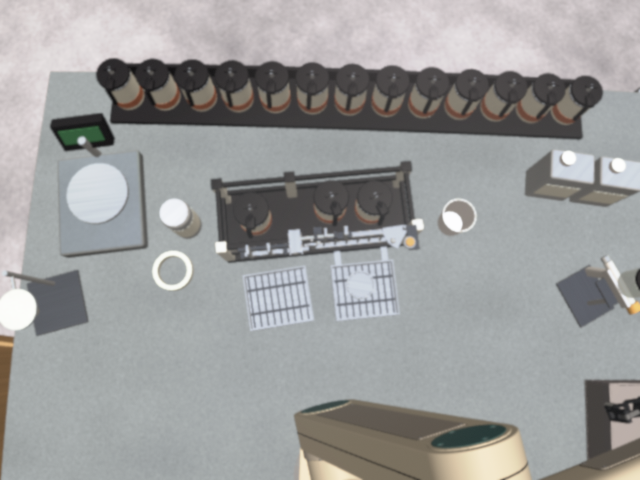

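View pics/scene0.png

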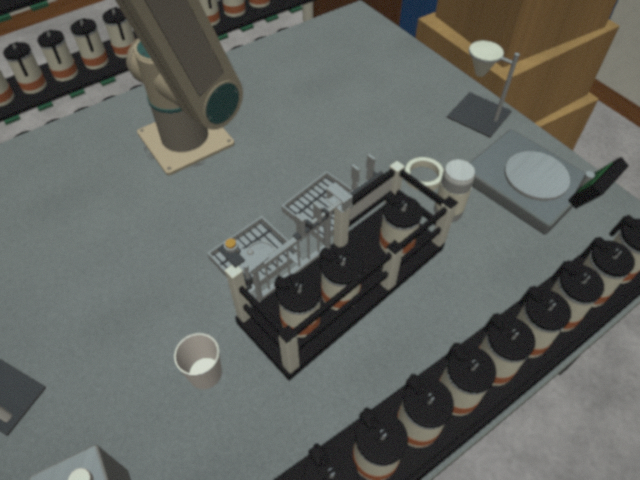

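Top: rack with hinge post at about (417,228), latch post (295,240), end post (221,248); loose tray (278,298), fixed tray (364,290). The scene view agrees. I need an enlarged crop for the edges.

Run:
```python
from h import *
im=cv2.imread("pics/top0.png")[170:340,200:440]
cv2.imwrite("pics/c0.png",cv2.resize(im,None,fx=3.33,fy=3.33,interpolation=cv2.INTER_CUBIC))
im=cv2.imread("pics/scene0.png")[140:340,195:435]
cv2.imwrite("pics/c1.png",cv2.resize(im,None,fx=3,fy=3,interpolation=cv2.INTER_CUBIC))
```

```text
(no output)
```

View pics/c0.png

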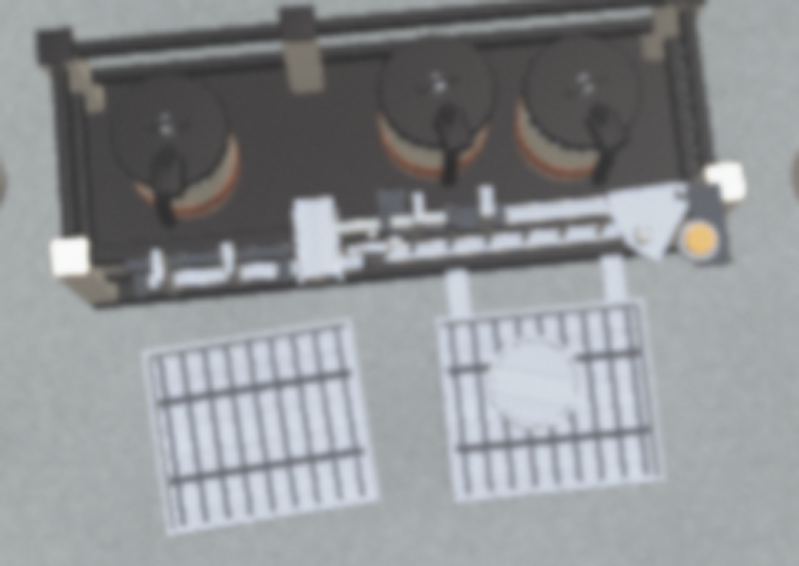

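View pics/c1.png

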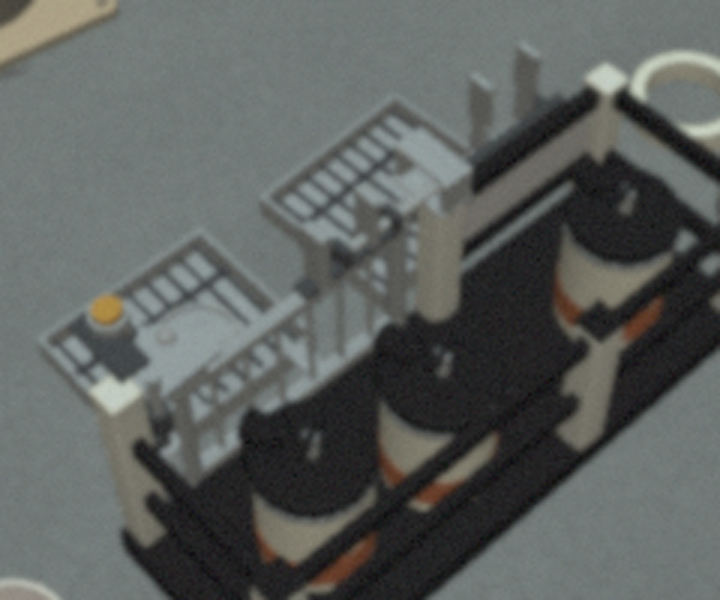

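The crops give the tray corners, panel tabs at crop (157,253) and (228,245), gate tabs (418,193) and (487,188), keeper (317,238), and the orange detent (700,238). Next, positions.

Run:
```python
from h import *
np.set_printoptions(precision=4,suppress=True)
ct=cal("top"); cs=cal("scene")
T=lambda p,z: onz(ct,np.array(p)/3.33+[199.5+.15,169.5+.15],z)[:,:2]
S=lambda p,z: onz(cs,np.array(p)/3+[194.7,139.7],z)[:,:2]
F=T([(438,318),(643,300),(664,480),(457,500)],.024); L=T([(143,352),(350,319),(380,498),(168,534)],.024)
for n,q in(("F",F),("L",L)):
    d=q-np.roll(q,-1,0); print(n,q.tolist() and q,np.hypot(*d.T),"edge ang",np.arctan2(*d.T[::-1])); print("c",q.mean(0))
print("posts",T([(70,257)],.165),T([(725,182)],.205))
print("detent",T([(700,238)],.225),S([(107,308)],.225)); print("keeper",T([(317,238)],.199))
print("ptabs",T([(157,253),(228,245)],.222),S([(527,48),(481,82)],.222))
print("gtabs",T([(418,193),(487,188)],.222))
print("lidtop",T([(535,383)],.025))
# sub-pixel refinement of yaw: end post to hinge post
print("scene posts",S([(603,80)],.165),S([(117,392)],.205))
```

```text
F [[ 0.5166  0.036 ]
 [ 0.535  -0.1207]
 [ 0.3984 -0.1372]
 [ 0.3796  0.0184]] [0.1577 0.1376 0.1567 0.1382] edge ang [ 1.6874  0.1202 -1.4506 -3.0141]
c [ 0.4574 -0.0508]
L [[0.4841 0.2589]
 [0.5139 0.1029]
 [0.3796 0.0761]
 [0.3484 0.2332]] [0.1588 0.137  0.1601 0.1381] edge ang [ 1.7599  0.1971 -1.375  -2.9543]
c [0.4315 0.1678]
posts [[0.5316 0.2923]] [[ 0.5888 -0.1493]]
detent [[ 0.5463 -0.1287]] [[ 0.546 -0.126]]
keeper [[0.5436 0.1225]]
ptabs [[0.5264 0.2251]
 [0.533  0.1792]] [[0.5171 0.2268]
 [0.5246 0.1803]]
gtabs [[0.5713 0.0565]
 [0.5761 0.0113]]
lidtop [[ 0.469  -0.0386]]
scene posts [[0.5332 0.2911]] [[ 0.5903 -0.1471]]
```

```bash
python3 -m handwheel '[[60,[0.3,1,0],[0,0,0.5]],[60,[0.3,1,0],[0,0,0.5]],[60,[0.3,1,0],[0,0,0.5]],[60,[0.3,1,0],[0,0,0.5]],[60,[0.3,1,0],[0,0,0.5]],[60,[0.3,1,0],[0,0,0.5]],[60,[0.3,1,0],[0,0,0.5]],[60,[0.3,1,0],[0,0,0.5]]]' 40
python3 -m handwheel '[[60,[0.3,1,0],[0,0,0.5]],[60,[0.3,1,0],[0,0,0.5]],[60,[0.3,1,0],[0,0,0.5]],[60,[0.3,1,0],[0,0,0.5]],[60,[0.3,1,0],[0,0,0.5]],[60,[0.3,1,0],[0,0,0.5]],[60,[0.3,1,0],[0,0,0.5]],[60,[0.3,1,0],[0,0,0.5]]]'
python3 -m handwheel '[[60,[0.2,1,0],[0,0,0.5]],[60,[0.2,1,0],[0,0,0.5]],[60,[0.2,1,0],[0,0,0.5]],[60,[0.2,1,0],[0,0,0.5]],[60,[0.2,1,0],[0,0,0.5]],[60,[0.2,1,0],[0,0,0.5]],[60,[0,1,0],[0,0,0]],[60,[0,1,0],[0,0,0]]]'
```

```text
time_s: 0.77
ee_pos: [0.2879, -0.3447, 0.2308]
eef_rot: [-3.141, -0.0, 0.835]
contact_force: [1.4, 0.1, -0.0]
gripper_width: 0.06
finger_force: 0.0
time_s: 1.43
ee_pos: [0.3597, -0.1049, 0.231]
eef_rot: [-3.141, -0.0, 1.315]
contact_force: [0.2, -0.4, -0.8]
gripper_width: 0.0601
finger_force: 0.0
time_s: 2.1
ee_pos: [0.3956, 0.135, 0.231]
eef_rot: [-3.141, 0.0, 1.673]
contact_force: [1.3, 0.5, -0.9]
gripper_width: 0.0597
finger_force: 0.0
```

```bash
python3 -m handwheel '[[60,[0.14,1,0],[0,0,0.15]],[60,[0.14,1,0],[0,0,0]],[60,[0.14,1,0],[0,0,0]],[60,[0.14,1,0],[0,0,0]],[60,[0.1,1,0],[0,0,0]],[60,[0,0.06,-0.9],[0,0,0]],[60,[0,0,-1],[0,0,0]],[60,[0,0,-1],[0,0,0]]]'
python3 -m handwheel '[[60,[0,0,-1],[0,0,0]],[60,[0,0,-1],[0,0,0]],[60,[0,0,-1],[0,0,0]],[60,[0,0,-1],[0,0,0]],[60,[0,0,-0.5],[0,0,0]],[60,[0,0,0],[0,0,0]]]'
python3 - <<'E'
from h import *
c,im=shot("top","pics/top1.png"); cv2.imwrite("pics/c2.png",cv2.resize(im[170:340,200:440,::-1],None,fx=3.33,fy=3.33,interpolation=cv2.INTER_CUBIC))
E
```

```text
time_s: 2.77
ee_pos: [0.416, 0.2864, 0.1436]
eef_rot: [3.14, -0.001, 1.692]
contact_force: [0.1, 0.1, -0.9]
gripper_width: 0.0602
finger_force: 0.0
time_s: 3.27
ee_pos: [0.4116, 0.2832, 0.0052]
eef_rot: [-3.133, 0.003, 1.691]
contact_force: [-0.8, 0.2, 0.2]
gripper_width: 0.06
finger_force: 0.0
```

View pics/c2.png

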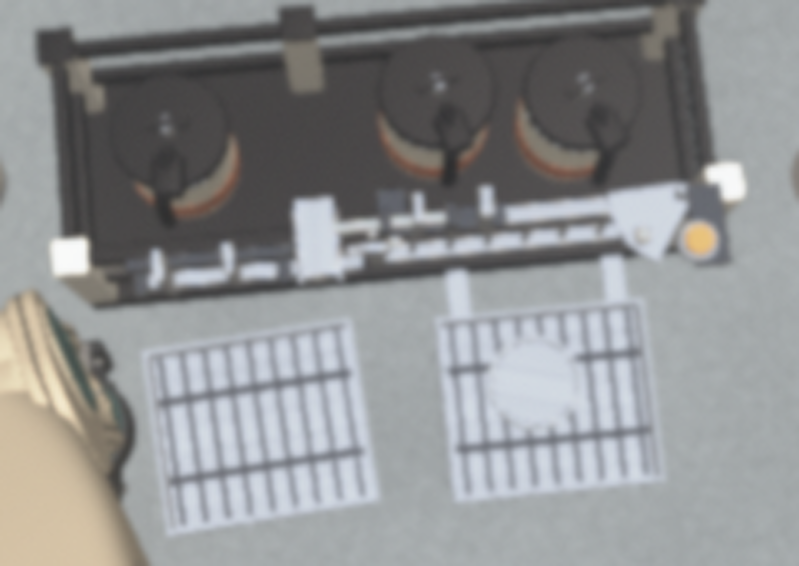

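The tool is beside the tray's +y wall (crop x≈110 against the wall at 143–168), and nothing has moved. Pushing along rack -y.

```bash
python3 -m handwheel '[[60,[0.05,-0.4,0.02],[0,0,0]],[60,[0.05,-0.4,0],[0,0,0]],[60,[0.05,-0.4,0],[0,0,0]],[60,[0.05,-0.4,0],[0,0,0]],[60,[0.04,-0.33,0],[0,0,0]],[60,[0.04,-0.33,0],[0,0,0]],[60,[0.03,-0.23,0],[0,0,0]],[60,[0.02,-0.15,0],[0,0,0]]]'
python3 -m handwheel '[[60,[0.01,-0.1,0],[0,0,0]],[60,[0.01,-0.1,0],[0,0,0]],[60,[0.01,-0.06,0],[0,0,0]],[60,[0,0,0],[0,0,0]]]'
```

```text
time_s: 3.98
ee_pos: [0.426, 0.2052, 0.0103]
eef_rot: [3.141, -0.001, 1.69]
contact_force: [-0.6, 4.0, 0.9]
gripper_width: 0.0601
finger_force: 1.7
time_s: 4.32
ee_pos: [0.4258, 0.2016, 0.0101]
eef_rot: [-3.14, -0.009, 1.693]
contact_force: [-2.6, 11.8, 3.8]
gripper_width: 0.0598
finger_force: 6.1
```

```bash
python3 -m handwheel '[[60,[0.01,-0.1,0],[0,0,0]],[60,[0.01,-0.08,0],[0,0,0]],[60,[0.01,-0.07,0],[0,0,0]],[60,[0,0,0],[0,0,0]]]'
python3 - <<'E'
from h import *
c,im=shot("top","pics/top2.png"); cv2.imwrite("pics/c3.png",cv2.resize(im[220:340,240:400,::-1],None,fx=5,fy=5,interpolation=cv2.INTER_CUBIC))
E
```

```text
time_s: 4.65
ee_pos: [0.425, 0.201, 0.0104]
eef_rot: [-3.139, -0.028, 1.697]
contact_force: [-8.1, 31.0, 3.1]
gripper_width: 0.0602
finger_force: 16.0
```

View pics/c3.png

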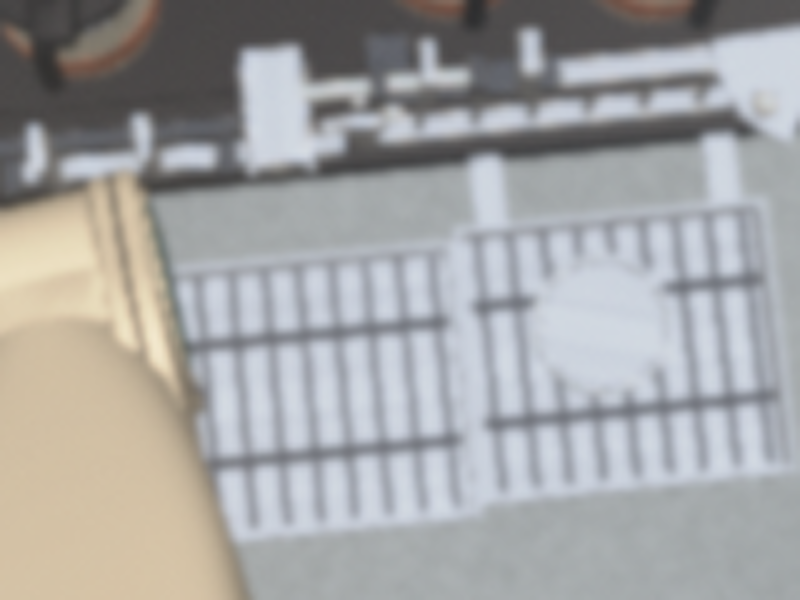

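The trays butt flush with no visible gap (joint at crop x≈460–480), about 5 mm out of line. Backing off, rising and turning towards the panel catch.

```bash
python3 -m handwheel '[[60,[-0.02,0.4,0],[0,0,0]],[60,[-0.1,0.9,0],[0,0,0]],[60,[0,0,1],[0,0,0]],[70,[0,0,1],[0,0,0]],[80,[0,0,1],[0,0,1]],[85,[0,0,1],[0,0,1]],[85,[0,0,1],[0,0,1]],[85,[0,0,1],[0,0,1]]]'
python3 -m handwheel '[[85,[0,0,1],[0,0,1]],[85,[0,0,1],[0,0,1]],[85,[0,0,1],[0,0,1]],[85,[0,0,0.7],[0,0,1]],[85,[0.6,-0.2,0],[0,0,1]],[85,[0.6,-0.2,0],[0,0,1]],[85,[0.6,-0.2,0],[0,0,1]],[85,[0.6,-0.2,0],[0,0,1]]]'
python3 -m handwheel '[[85,[0.5,-0.1,0],[0,0,1]],[85,[0.4,-0.1,0],[0,0,0.05]],[85,[0,0,0],[0,0,0]]]'
python3 - <<'E'
from h import *
c,im=shot("wrist","pics/w0.png"); print(robot.read_state()["ee_pos"],robot.read_state()["eef_rot"],c[2])
E
```

```text
time_s: 5.37
ee_pos: [0.4229, 0.2287, 0.1905]
eef_rot: [-3.139, 0.002, 2.177]
contact_force: [0.2, 1.2, -1.0]
gripper_width: 0.0849
finger_force: 0.0
time_s: 6.03
ee_pos: [0.4961, 0.2046, 0.3003]
eef_rot: [-3.139, -0.001, 3.137]
contact_force: [-0.4, -0.2, -1.1]
gripper_width: 0.0848
finger_force: 0.0
time_s: 6.28
ee_pos: [0.5244, 0.1987, 0.2997]
eef_rot: [-3.14, -0.001, -3.03]
contact_force: [-1.3, 0.2, -0.1]
gripper_width: 0.0848
finger_force: 0.0
[0.52301584 0.1991045  0.29987595] [-3.14037673e+00 -2.16125192e-03 -3.02999419e+00] [0.44069333 0.18989378 0.44269147]
```

View pics/w0.png

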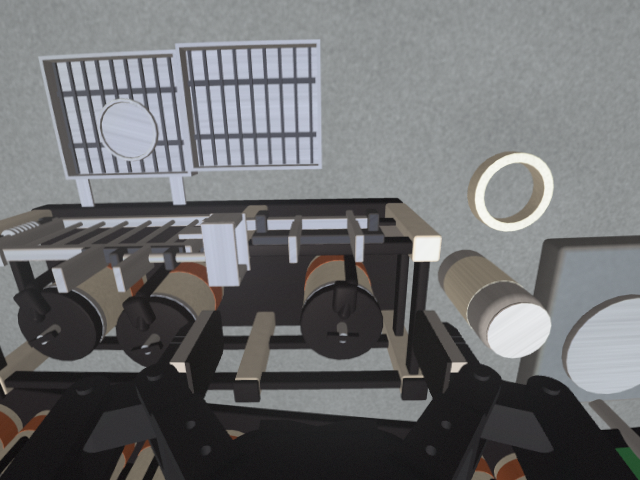

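The wrist view shows the panel tabs with far top ends at about (297,262) and (361,260), gate tabs (63,290) and (117,290), and the keeper at (205–243, 287). Converting these.

```bash
python3 - <<'E'
from h import *
np.set_printoptions(precision=4,suppress=True)
c=cal("wrist"); x=np.array([np.cos(.122),np.sin(.122)]); y=np.array([-x[1],x[0]])
h=np.array([.5857,-.1226])
def r(uv,z):
    q=onz(c,uv,z)[:,:2]; return np.c_[q,(q-h)@x,(q-h)@y]
print("ptab far top ends",r([(291,261),(300,261),(357,260),(364,260)],.222))
print("gtab",r([(58,290),(69,290),(112,290),(123,289)],.222))
print("keeper far end",r([(208,287),(241,286)],.199))
print("end post",r([(415,238),(440,236),(438,260),(414,261)],.165))
for n,p in(("panel",h-.022*x+.3367*y),("gate",h+.152*y)): print(n,p,proj(c,[*p,.222]))
E
python3 - <<'E'
import cv2
im=cv2.imread("pics/w0.png")[190:310,0:400]
cv2.imwrite("pics/w0c.png",cv2.resize(im,None,fx=2,fy=2,interpolation=cv2.INTER_CUBIC))
E
```

```text
ptab far top ends [[ 0.5298  0.1809 -0.0186  0.3081]
 [ 0.5291  0.1872 -0.0185  0.3144]
 [ 0.5238  0.2267 -0.0189  0.3542]
 [ 0.5233  0.2315 -0.0189  0.3591]]
gtab [[0.5727 0.0109 0.0033 0.1341]
 [0.5716 0.0195 0.0033 0.1427]
 [0.5676 0.0522 0.0033 0.1757]
 [0.5658 0.0605 0.0025 0.1842]]
keeper far end [[0.5689 0.116  0.0124 0.2389]
 [0.565  0.1423 0.0117 0.2654]]
end post [[ 0.5198  0.2828 -0.016   0.4104]
 [ 0.5156  0.3039 -0.0177  0.4319]
 [ 0.5376  0.3072  0.0045  0.4325]
 [ 0.5409  0.2862  0.0053  0.4112]]
panel [0.5229 0.2089] [[331.9432 256.0874]]
gate [0.5672 0.0283] [[ 79.935  285.9558]]
```

View pics/w0c.png

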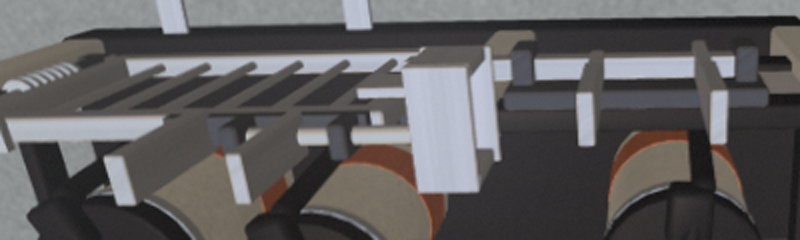

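Tab widths come out right (51 and 50 mm over both); rack x is about 5 mm nearer than my first estimate. Panel grip ≈ (0.5176, 0.2106).

```bash
python3 -m handwheel '[[85,[-0.18,0.38,0],[0,0,0.08]],[85,[0,0,-1],[0,0,0]],[85,[0,0,-1],[0,0,0]],[85,[0,0,-0.7],[0,0,0]],[85,[0,0,-0.7],[0,0,0]],[85,[0,0,-0.5],[0,0,0]],[85,[0,0,0],[0,0,0]]]'
python3 -m handwheel '[[60,[0,0,0],[0,0,0]],[45,[0,0,0],[0,0,0]],[40,[0,0,0],[0,0,0]],[36,[0,0,0],[0,0,0]],[36,[0,0,0],[0,0,0]],[36,[0,0,0],[0,0,0]],[36,[0,0,0],[0,0,0]]]' 40
python3 - <<'E'
from h import *
c,im=shot("wrist","pics/w1.png"); shot("top","pics/top3.png")
E
```

```text
time_s: 6.92
ee_pos: [0.5129, 0.2113, 0.1802]
eef_rot: [-3.141, -0.008, -3.016]
contact_force: [-0.6, 0.1, 0.1]
gripper_width: 0.0853
finger_force: 0.0
time_s: 7.5
ee_pos: [0.5189, 0.2101, 0.1869]
eef_rot: [-3.139, 0.004, -3.018]
contact_force: [-0.4, -7.5, 3.7]
gripper_width: 0.0381
finger_force: 42.8
```

View pics/w1.png

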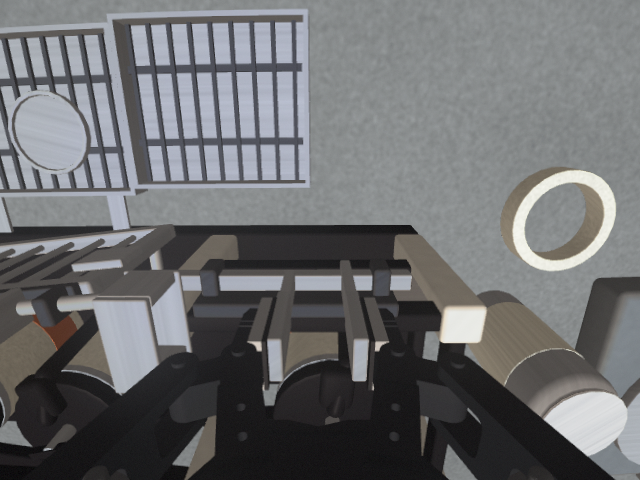

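The panel catch is squeezed (38 mm) and the gate's free end at about (160,235) stands proud of the rack, so it is ajar. Releasing and moving over the gate catch.

```bash
python3 -m handwheel '[[36,[0,0,0],[0,0,0]],[85,[0,0,0],[0,0,0]],[85,[0,0,0],[0,0,0]],[85,[0,0,0],[0,0,0]],[85,[0,0,1],[0,0,0]],[85,[0,0,1],[0,0,0]],[85,[0,0,1],[0,0,0]],[85,[0,0,0.8],[0,0,0]]]'
python3 -m handwheel '[[85,[0.16,-1,0],[0,0,0.17]],[85,[0.16,-1,0],[0,0,0.17]],[85,[0.16,-1,0],[0,0,0.17]],[85,[0.16,-1,0],[0,0,0.17]],[85,[0.16,-1,0],[0,0,0.17]],[85,[0.16,-0.8,0],[0,0,0],[0]],[85,[0,0,0],[0,0,0]],[85,[0,0,0],[0,0,0]]]'
```

```text
time_s: 8.27
ee_pos: [0.5183, 0.2122, 0.3019]
eef_rot: [3.14, 0.004, -3.017]
contact_force: [1.4, -0.5, 1.1]
gripper_width: 0.0849
finger_force: 0.0invalid input
```

My typo (an extra entry) got that call refused whole, so nothing moved; retyping it.

```bash
python3 -m handwheel '[[85,[0.16,-1,0],[0,0,0.17]],[85,[0.16,-1,0],[0,0,0.17]],[85,[0.16,-1,0],[0,0,0.17]],[85,[0.16,-1,0],[0,0,0.17]],[85,[0.16,-1,0],[0,0,0.17]],[85,[0.16,-0.8,0],[0,0,0]],[85,[0,0,0],[0,0,0]],[85,[0,0,0],[0,0,0]]]'
python3 - <<'E'
from h import *
c,im=shot("wrist","pics/w2.png"); print(robot.read_state()["ee_pos"],c[2])
cv2.imwrite("pics/w2c.png",cv2.resize(im[150:350,140:500,::-1],None,fx=2,fy=2,interpolation=cv2.INTER_CUBIC))
E
```

```text
time_s: 8.93
ee_pos: [0.547, 0.0367, 0.2992]
eef_rot: [3.141, 0.003, -2.917]
contact_force: [-0.1, 0.4, -0.1]
gripper_width: 0.085
finger_force: 0.0
[0.54669492 0.03752484 0.29903393] [0.46441109 0.018079   0.44191138]
```

View pics/w2c.png

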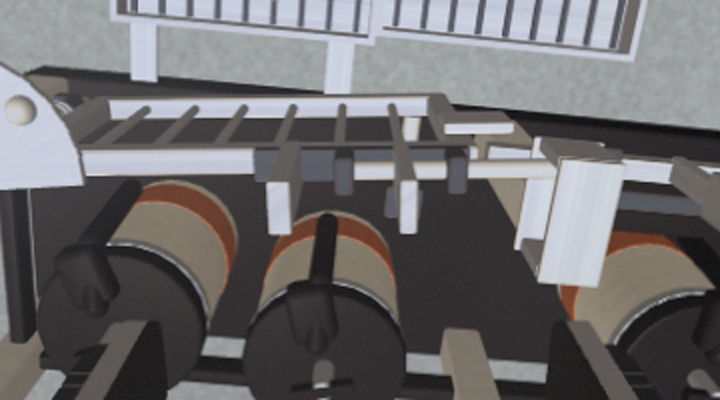

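The gate is ajar at rest with its catch tab tops at crop (268–291,180–234) and (400–417,180–234).

Run:
```python
from h import *
np.set_printoptions(precision=4,suppress=True)
c=cal("wrist")
P=lambda uv:onz(c,np.array(uv,float)/2+[139.75,149.75],.222)[:,:2]
q=P([(268,181),(268,234),(417,180),(417,234)]); print(q)
L=q[:2].mean(0);Rr=q[2:].mean(0); d=Rr-L; n=np.hypot(*d); print("width",n,"yaw",np.arctan2(-d[0],d[1]),"tab len",np.hypot(*(q[1]-q[0])))
g=L+d/n*.020; print("grip",g,"shift",(g-robot.read_state()["ee_pos"][:2])/.03, "hinge", g-d/n*.152)
```

```text
[[0.543  0.006 ]
 [0.5623 0.0096]
 [0.5313 0.0554]
 [0.5506 0.0604]]
width 0.05149551253539086 yaw 0.23003490003876745 tab len 0.01961461064791978
grip [0.5481 0.0273] shift [ 0.0476 -0.3424] hinge [ 0.5828 -0.1207]
```

```bash
python3 -m handwheel '[[85,[0.05,-0.34,0],[0,0,0]],[85,[0,0,-1],[0,0,0]],[85,[0,0,-1],[0,0,0]],[85,[0,0,-0.7],[0,0,0]],[85,[0,0,-0.6],[0,0,0]],[85,[0,0,-0.5],[0,0,0]],[85,[0,0,0],[0,0,0]]]'
python3 -m handwheel '[[60,[0,0,0],[0,0,0]],[45,[0,0,0],[0,0,0]],[36,[0,0,0],[0,0,0]],[36,[0,0,0],[0,0,0]],[36,[0,0,0],[0,0,0]],[36,[0,0,0],[0,0,0]]]' 60
```

```text
time_s: 9.57
ee_pos: [0.545, 0.0279, 0.1805]
eef_rot: [3.139, -0.006, -2.913]
contact_force: [-0.1, -0.9, -0.1]
gripper_width: 0.0852
finger_force: 0.0
time_s: 10.07
ee_pos: [0.55, 0.0257, 0.1869]
eef_rot: [-3.138, 0.005, -2.916]
contact_force: [0.4, -6.1, 3.7]
gripper_width: 0.0389
finger_force: 61.3
```

The safety catch is squeezed (about 39 mm). Swinging about the hinge at (0.582,-0.122), 0.1 rad per row.

```bash
python3 -m handwheel '[[36,[-0.49,-0.14,0],[0,0,0.83]],[36,[-0.47,-0.18,0],[0,0,0.83]],[36,[-0.45,-0.23,0],[0,0,0.83]],[36,[-0.43,-0.27,0],[0,0,0.83]],[36,[0,0,0],[0,0,0]]]'
```

```text
time_s: 10.48
ee_pos: [0.4948, 0.0004, 0.1869]
eef_rot: [-3.135, 0.005, -2.514]
contact_force: [6.8, -4.8, 0.4]
gripper_width: 0.0384
finger_force: 66.4
```

```bash
python3 -m handwheel '[[36,[-0.4,-0.31,0],[0,0,0.83]],[36,[-0.36,-0.35,0],[0,0,0.83]],[36,[-0.33,-0.39,0],[0,0,0.83]],[36,[-0.29,-0.42,0],[0,0,0.83]],[36,[-0.24,-0.44,0],[0,0,0.83]],[36,[-0.2,-0.47,0],[0,0,0.83]],[36,[0,0,0],[0,0,0]]]'
```

```text
time_s: 11.07
ee_pos: [0.4414, -0.0711, 0.1869]
eef_rot: [-3.133, 0.002, -1.917]
contact_force: [9.7, 1.3, 1.6]
gripper_width: 0.0384
finger_force: 68.6
```

```bash
python3 -m handwheel '[[36,[-0.15,-0.48,0],[0,0,0.83]],[36,[-0.1,-0.5,0],[0,0,0.83]],[36,[-0.05,-0.5,0],[0,0,0.83]],[36,[0,-0.51,0],[0,0,0.83]],[36,[0.01,-0.2,0],[0,0,0.33]],[36,[0,0,0],[0,0,0]],[36,[0,0,0],[0,0,0]],[36,[0,0,0],[0,0,0]]]'
python3 - <<'E'
from h import *
c,im=shot("top","pics/top4.png")
s=robot.read_state(); p=s["ee_pos"][:2]-[.582,-.122]
print("gate",np.arctan2(-p[0],p[1])-.122,np.hypot(*p),s["joint_vel"])
# tray edges now vs right after push (grate/walls bright mask, joint region)
a=cv2.imread("pics/top2.png");b=cv2.imread("pics/top4.png");a0=cv2.imread("pics/top0.png")
m=lambda i:cv2.inRange(i,(185,175,165),(255,255,255))[265:332,245:345]
M=m(b); print("loose/joint bright bbox",cv2.boundingRect(M)); 
d=cv2.absdiff(a,b).max(2)[270:330,295:330]; print("diff joint area",d.mean(),d.max())
E
```

```text
time_s: 11.73
ee_pos: [0.4332, -0.1355, 0.1869]
eef_rot: [-3.133, -0.002, -1.481]
contact_force: [8.9, 2.5, 2.7]
gripper_width: 0.0383
finger_force: 68.8
gate 1.5389840328256574 0.14940187680066971 [ 2.17686777e-03  3.98595549e-04 -5.14584554e-04 -4.64321005e-05
 -4.23930437e-03  2.83438071e-03]
loose/joint bright bbox (22, 0, 78, 65)
diff joint area 1.0885714285714285 7
```

```bash
python3 -c "
from station import robot
print(robot.close_job())"
```

```text
the job is handed in; nothing more can be done
None
```

I've handed the job in; no verdict came back. By the last measurements the loose tray lies flush against the fixed one (about 5 mm out of line), and the gripper still holds the gate open at about 1.54 rad; I did not check the tins and bench items again at the end.

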